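Find the ballasted model van on the balance

TASK

The two red model railway vans look the same but one carries ballast. Stand one in the middle of each pan of the balance, let go and see which side drops; then stand the heavier van on the rails of the short track piece, in line with the track and fully on it, and put the lighter one in the wooden tray. Keep both vans upright on their wheels and leave the paint jars and the screwdriver where they are.

Things in the scene. Friction and masses are not known exactly. Their poses are not given: they have to be found in the camera images.
- van_p_center (a point): Red covered railway van, grey roof, 120 mm long (own x, ends alike), 40 wide (y), 56 high; wheels do not turn. Point: its centre, 28 mm above what it stands on; z up. Flat sides, clear of the wheels from 14 mm up, are gripped across the 40 mm. Starts standing on the bench. The vans look alike; one (150 to 210 g) weighs over 1.6 times the other (70 to 100 g), and which one changes each time.
- van_q_center (a point): The other van. Red covered railway van, grey roof, 120 mm long (own x, ends alike), 40 wide (y), 56 high; wheels do not turn. Point: its centre, 28 mm above what it stands on; z up. Flat sides, clear of the wheels from 14 mm up, are gripped across the 40 mm. Starts standing on the bench. The vans look alike; one (150 to 210 g) weighs over 1.6 times the other (70 to 100 g), and which one changes each time.
- balance: Fixed stand of the balance: dark wooden base 110 x 200 x 12 mm, two brass cheeks; origin under its centre on the bench. The aluminium beam lies along its y axis and rocks on a pivot 64 mm above the bench. Vans go on the pans with their length along the balance's x axis (either way round).
- beam (a joint): Beam tilt in rad about the balance's x axis: 0 level (a light spring levels it empty), stops at -0.1 (blue pan down, yellow up) and +0.1 (yellow down, blue up); a pan moves about 13 mm either way. One van alone takes its pan right down; with both vans centred on their pans the heavier side sinks to its stop within 1 s and stays. Holding a van still on a pan hides the result.
- pan_blue (a point): Blue pan, at the balance's +y end, 140 mm (x) by 100 mm (y), with a rim only 4 mm high, fixed to the beam and tilting with it. The point is the centre of its floor, 130 mm from the pivot and 74 mm above the bench when level; z is the pan's normal. It moves as the beam tilts.
- pan_yellow (a point): Yellow pan, at the balance's -y end, otherwise the same as the blue pan. The point is the centre of its floor.
- track_center (a point): Track piece fixed on the bench: flat grey base 200 mm (x) by 80 (y) by 12 high, two rails 26 mm apart, almost flush with its top, running along x. Point: centre of its top, 12 mm above the bench. A van stands on it with its length along x, its centre midway between the rails (8 mm off is still good).
- tray_floor (a point): Open wooden tray with black lining, fixed on the bench: outside 200 mm (x) by 140 mm (y) by 30 mm high, walls 6 mm. The point is the centre of its inner floor, 6 mm above the bench.
- paint_jar: Bystander: small paint jar with red cap, 38 mm across, 55 mm high, loose; origin under its centre. Leave alone.
- green_jar: Bystander: paint jar with green cap, 44 mm across, 65 mm high, loose; origin under its centre. Leave alone.
- driver: Bystander: screwdriver 160 mm long with orange handle, lying loose on the bench; leave alone.

How it is judged:
By the outcome, as a careful person would: the job done as asked, in the order asked, and still so for the second after the job is handed in, with the robot touching nothing.
It also fails if it takes over 72 s, if anything falls off the work surface, if the arm or the gripper's body presses on something with over 40 N, if the wrist force passes 120 N, or if a joint passes its speed limit or range.

ROBOT

A 6-joint arm with a two-finger parallel gripper is mounted at the origin on the work surface. World frame = base frame: x ahead of the robot, y to its left, z up, the work surface at z = 0. Lengths are in m, angles in rad, forces in N, time in s.
With the tool pointing down it reaches from about 0.35 to 0.975 m from the base axis. Payload 4.9 kg.
Tool frame: the origin (TCP) lies at the very end of the fingers, on their centre line; the grasp point (between the pads) lies 19 mm behind it (pinch_z is the distance from the TCP to the grasp point, in m); z points along the fingers, y is the line along which they close (so a half turn about z gives the same grasp; the last joint's range is limited). The gripper opens to 85 mm and grips with 20 to 120 N. Pads are 22 mm wide; open, the fingers measure 114 mm over their backs; the gripper's body (76 mm by 85 mm) begins 54 mm behind the grasp point. The pads swing forward as they close: fully open they stand 13 mm farther back than shut.
Start: joints at [1.054, 0.053, 1.613, -0, 1.476, -0.119], TCP at [0.242, 0.576, 0.231] pointing down, gripper open.
Joint ranges: [-3.01, 3.01], [-1.01, 2.22], [0.06, 2.58], [-1.02, 4.17], [0.09, 2.62], [-3.14, 3.14]. Speed limits (rad/s): [2.57, 2.57, 3.14, 3.14, 3.14, 3.14].

INTERFACE

Orientations are given as a unit quaternion [w, x, y, z].
In Python, from plant import * gives the robot as it stands. The module is installed in compiled form; this text tells all that it offers.
- The arm moves only by the tool play_rows, never from a script. Its arguments are lists of equal length, an entry for each row: "linear": the shift along the world's x, y, z in m, a list of three; "turn": the turn about the world's z in degrees. A call has 1 to 8 rows; each row shifts and turns the commanded pose from where the row before left it; what a row does not reach is not made up. A row lasts 1/8 s, in which the tool goes at most 62.5 mm and 10.7 degrees, less where a joint would pass 70% of its speed; a pose out of reach is approached as far as the arm can. A call is refused whole if a number of a shift passes 0.0625 or a number of a turn 10.7, either way. A call with a gripper value outside its range is refused whole. "hand" is the finger opening in m, from 0 to 0.0854, set as the call begins (left out, the last holds). The fingers move at their own pace and stop on an object; the grip force is fixed at half the most. Time passes only in rows, so rows that do not move let the fingers close. It gives the time, the measured TCP pose, the force, the opening and the grip force at its end, in the units of the state.
- state(): the state, without advancing time (a new reading comes with each control period).
- grab_frame(name): name is "scene" or "top" or "wrist"; returns the picture (400x640x3 uint8, red, green, blue); there is no depth.
- camera_info(name): a dict with "camera_matrix" (3x3 intrinsics, pixels), "origin" and "attitude" of the camera in the world; the wrist camera has in their place "mount" (4x4, takes a point from camera to tool coordinates, whose origin is the TCP and whose axes are the flange's). Camera axes: x right, y down, z forward; pixel columns grow to the right and rows downward; lengths in m; the calibration is good to about 2 mm. A picture is of the moment at which its call begins: read the wrist's pose just before it. camera_info takes no time and is no camera call.
- job_done(): hands the job in; it is judged then, once.
Trained networks look in the newest picture that a camera, given by its name, has taken for a name from the list of things; names that differ only in an ending like _2 or _b are one class to them, and where a whole thing is asked for, a point or a joint stands for the part that bears it (a point fixed in the world has none). Each returns a list of dicts, best first, with "p" (0 to 1); they miss things now and then, are a little off and sometimes report something else, mostly with a low value. They report only what shows in the picture. A call takes as long as a camera call.
- trace(camera, thing): "region" (400x640 bool, what is visible of it) and "location" ([column, row] in pixels, amid what is visible of it).
The state is a dict: "time": time; "joint_pos": joint angles; "joint_vel": joint speeds; "joint_efforts": joint torques, N m; "tool_pos": TCP position; "tool_rot": TCP orientation; "contact_force": force on the tool from outside, world axes, zero at the start; "ft_torque": the same for the moment, N m; "gripper_width": opening from 0.0 (shut) to 1.0 (fully open); "grasp_force": force on a finger pad.
Only numpy, scipy, OpenCV 4.12 (cv2) and the standard library are available. Lean on these libraries where they do the work, as an engineer would, in place of code of your own. Each camera call takes 0.05 s, during which the arm holds its last target. There are 200 camera calls.

## Working session

There is one attempt and no reset: what is moved stays moved. The work goes in short steps, Python scripts to look and compute and a tool call to move; the robot and the scene stay as the last step left them, time stands still between calls to the robot, and variables do not carry over. Pictures are saved under pics/ and viewed, at most 13 in all, crops included, and the job is handed in when it is done.

Besides the shell and the picture viewer there is one more tool, called after "Emit:" as name([rows], argument=value, ...), one row to a line, values as JSON. play_rows: Moves the arm, as the interface text tells. Its arguments: {"type":"object","properties":{"linear":{"type":"array","items":{"type":"array","items":{"type":"number"}}},"turn":{"type":"array","items":{"type":"number"}},"hand":{"type":"number"}},"required":["linear","turn"]}

```bash
mkdir -p pics; cat > h.py <<'E'
from plant import *
import numpy as np, cv2
from scipy.spatial.transform import Rotation as R
def rot(a):
    a=np.array(a,float)
    return a if a.shape==(3,3) else R.from_quat(a,scalar_first=True).as_matrix()
def cam(n,s=None):
    c=camera_info(n);K=np.array(c["camera_matrix"])
    if n=="wrist":
        s=s or state();T=np.eye(4);T[:3,:3]=rot(s["tool_rot"]);T[:3,3]=s["tool_pos"]
        M=T@np.array(c["mount"]);return K,M[:3,:3],M[:3,3]
    return K,rot(c["attitude"]),np.array(c["origin"])
def ray(n,px,z,s=None):
    K,A,o=cam(n,s);d=A@np.linalg.solve(K,[px[0],px[1],1]);return o+d*(z-o[2])/d[2]
def proj(n,p,s=None):
    K,A,o=cam(n,s);q=K@(A.T@(np.array(p)-o));return q[:2]/q[2]
def rect(n,region,z,s=None):
    """min-area rect in the plane z: centre, sizes, yaw of long axis deg"""
    c=max(cv2.findContours(region.astype(np.uint8),0,1)[0],key=cv2.contourArea)[:,0]
    P=np.array([ray(n,p,z,s)[:2] for p in c])
    (cx,cy),(w,h),a=cv2.minAreaRect((P*1000).astype(np.float32))
    if w<h: w,h,a=h,w,a+90
    return np.round([cx,cy,w,h,(a+90)%180-90],1)
def save(n,name,im=None):
    im=grab_frame(n) if im is None else im
    cv2.imwrite(f"pics/{name}.png",im[:,:,::-1]);return im
E
python3 - <<'E'
from h import *
a=save("top","top0");b=save("scene","scene0")
s=state();print(s["tool_rot"],s["gripper_width"],s["time"])
for n in("top","scene"):
    c=camera_info(n);print(c)
Z={"van_p_center":.056,"van_q_center":.056,"balance":.012,"pan_blue":.074,"pan_yellow":.074,"beam":.07,"track_center":.012,"tray_floor":.03,"paint_jar":.055,"green_jar":.065,"driver":.01}
for t,z in Z.items():
    for r in trace("top",t)[:3]:
        print(t,round(r["p"],2),np.round(r["location"]),r["region"].sum(),rect("top",r["region"],z) if r["region"].sum()>20 else "")
print(state()["time"])
E
```

```text
[-3.01422315e-04  1.97591486e-01  9.80283986e-01 -9.05355623e-04] 1.0047383231763138 0.1
{'camera_matrix': array([[394.73245182,   0.        , 323.59001529],
       [  0.        , 394.73245182, 205.88444019],
       [  0.        ,   0.        ,   1.        ]]), 'origin': array([0.50363727, 0.01762113, 1.09212332]), 'attitude': array([-0.0225791 ,  0.71152994, -0.70127102,  0.03787196])}
{'camera_matrix': array([[413.49465552,   0.        , 318.63472876],
       [  0.        , 413.49465552, 200.81046792],
       [  0.        ,   0.        ,   1.        ]]), 'origin': array([0.98821276, 0.57640143, 0.8152186 ]), 'attitude': array([-0.11389919,  0.30476915,  0.87610515, -0.35578434])}
van_p_center 0.77 [414. 296.] 862 [ 367.3 -244.4  124.4   48.7  -73.5]
van_q_center 0.83 [227. 284.] 845 [387.8 237.2 121.9  47.1  86.6]
van_q_center 0.44 [322. 191.] 6731 [646.   -7.  373.  147.8  83.1]
balance 0.61 [321. 189.] 6719 [652.2  -6.6 390.  152.7  83.5]
pan_yellow 0.77 [322. 186.] 4889 [644.5  -5.7 363.9 144.7  83.2]
beam 0.88 [327. 186.] 4743 [643.8  -6.7 363.3 141.5  83.2]
track_center 0.71 [448. 226.] 2212 [ 550.3 -351.9  202.7   88.    -2.6]
tray_floor 0.85 [180. 222.] 4100 [551.8 372.4 200.1 147.3   5.1]
paint_jar 0.67 [350. 266.] 188 [435.2 -72.7  38.8  36.6   0.5]
green_jar 0.8 [288. 269.] 231 [414.9  85.   41.1  40.7 -89.3]
green_jar 0.57 [323. 187.] 6651 [643.7  -6.5 366.3 145.1  83.1]
driver 0.79 [347. 147.] 325 [771.1 -65.8  95.9  26.6 -83.1]
0.65
```

View pics/top0.png

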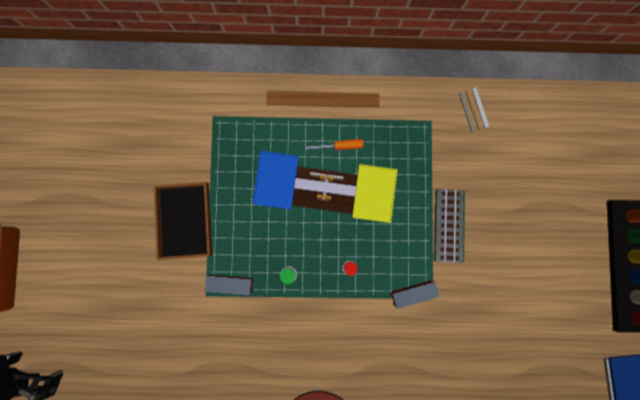

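View pics/scene0.png

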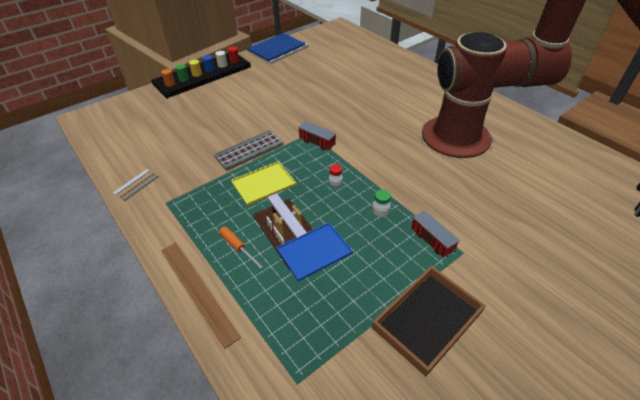

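The top view shows both vans (grey roofs) at about (228,285) and (415,295). The blue pan is at (276,180), yellow at (376,193), the tray at (182,221) and the track at (450,226). Jars are at (288,274) and (350,268). The network merged the two pans, so I'll refine these positions by colour.

```bash
python3 - <<'E'
from h import *
im=cv2.imread("pics/top0.png");hsv=cv2.cvtColor(im,cv2.COLOR_BGR2HSV).astype(int);h,s,v=hsv[...,0],hsv[...,1],hsv[...,2]
def box(x0,x1,y0,y1):
    m=np.zeros(h.shape,bool);m[y0:y1,x0:x1]=1;return m
blue=(h>100)&(h<130)&(s>150)&box(245,305,140,220)
yel=(h>20)&(h<35)&(s>150)&box(345,405,155,230)
print("van px",hsv[286,228],hsv[295,415], "mat",hsv[240,320],"side",hsv[292,228])
va=(h>95)&(h<135)&(s<120)&box(200,258,270,300)
vb=(h>95)&(h<135)&(s<120)&box(385,445,275,312)
for n,m,z in(("blue",blue,.076),("yel",yel,.076),("A",va,.056),("B",vb,.056)):
    print(n,m.sum(),rect("top",m,z))
for t,z in(("tray_floor",.03),("track_center",.012)): pass
tray=(v<60)&box(155,208,183,258)
print("tray in",rect("top",cv2.morphologyEx(tray.astype(np.uint8),2,np.ones((3,3))),.006))
tr=(s<70)&box(428,472,180,270)
print("track",tr.sum(),rect("top",cv2.morphologyEx(tr.astype(np.uint8),3,np.ones((5,5))),.012))
cv2.imwrite("pics/trk.png",cv2.resize(np.hstack([im[180:310,380:480],im[180:310,200:300],cv2.merge([(tr*255).astype(np.uint8)]*3)[180:310,380:480]]),None,fx=2.6,fy=2.6,interpolation=cv2.INTER_CUBIC))
E
```

```text
van px [110  47 115] [107  49 109] mat [ 81  60 114] side [106  49 110]
blue 2149 [657.9 122.7 143.1 102.7  -7.1]
yel 2091 [ 626.8 -134.4  141.4  102.4   -7. ]
A 678 [384.3 240.4 113.6  39.1  85.7]
B 643 [ 364.6 -246.4  113.7   38.2  -73.9]
tray in [550.5 382.8 186.3 127.7   5.1]
track 1788 [ 538.6 -348.9  221.5   89.4   -0.6]
```

View pics/trk.png

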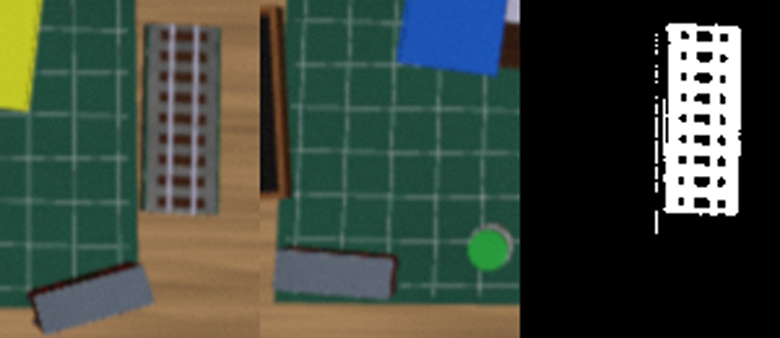

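The crop shows the track's rails near x=170 and x=204, running nearly vertical. Both van roofs are clear. Going above van A.

Emit:
play_rows([
  [0.018,-0.042,0],
  [0.018,-0.042,0],
  [0.018,-0.042,0],
  [0.018,-0.042,0],
  [0.018,-0.042,0],
  [0.018,-0.042,0],
  [0.018,-0.042,0],
  [0.016,-0.042,0],
], turn=[-9,-9,-9,-9,-9,-9,-9,-8.5], hand=0.085)

```text
time: 1.65
tool_pos: [0.3846, 0.2388, 0.2316]
tool_rot: [0.0, 0.735, 0.678, 0.0]
contact_force: [0.8, -0.6, -0.3]
gripper_width: 0.998
grasp_force: 0.0
```

Emit:
play_rows([
  [0,0,-0.03],
  [0,0,0],
  [0,0,0],
], turn=[0,0,0])

```text
time: 2.02
tool_pos: [0.3842, 0.2406, 0.2021]
tool_rot: [0.0, 0.733, 0.68, 0.0]
contact_force: [0.1, -0.1, -0.0]
gripper_width: 0.996
grasp_force: 0.0
```

```bash
cat >> h.py <<'E'
def ty(s):
    return np.degrees(np.arctan2(*rot(s["tool_rot"])[[1,0],1]))
def look(name,things,mask=None):
    s=state();im=save("wrist",name);print("tcp",np.round(s["tool_pos"],4),"ty",round(ty(s),1),"t",s["time"])
    for t,z in things:
        for r in trace("wrist",t)[:2]:
            if r["region"].sum()>20: print(t,round(r["p"],2),np.round(r["location"]),rect("wrist",r["region"],z,s))
    return s,im
E
python3 - <<'E'
from h import *
look("wA",[("van_q_center",.056)])
E
```

```text
tcp [0.3842 0.2406 0.2021] ty -4.3 t 2.025
van_q_center 0.55 [321. 174.] [384.5 240.1 121.5  41.5  85.7]
```

View pics/wA.png

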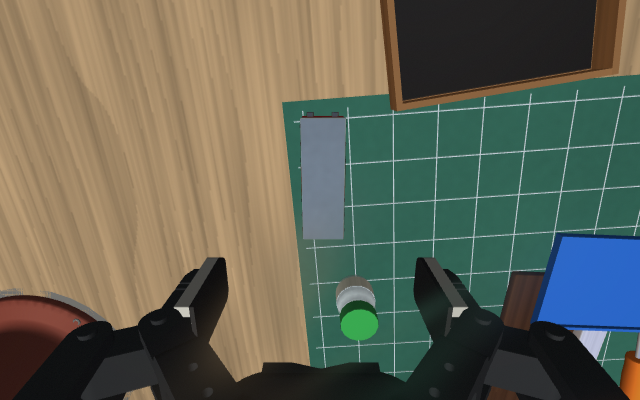

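The wrist picture shows van A's roof at columns 302–345, rows 117–238. It matches the top-view position to within 1 mm. Descending and gripping.

Emit:
play_rows([
  [0,0,-0.05],
  [0,0,-0.05],
  [0,0,-0.05],
  [0,0,-0.034],
  [0,0,0],
  [0,0,0],
], turn=[0,0,0,0,0,0])

```text
time: 2.88
tool_pos: [0.3856, 0.2411, 0.0193]
tool_rot: [0.001, 0.733, 0.68, 0.001]
contact_force: [0.1, 0.2, -0.1]
gripper_width: 0.997
grasp_force: 0.0
```

Emit:
play_rows([
  [0,0,0],
  [0,0,0],
  [0,0,0],
  [0,0,0],
  [0,0,0],
  [0,0,0],
], turn=[0,0,0,0,0,0], hand=0.03)

```text
time: 3.62
tool_pos: [0.3852, 0.2406, 0.0186]
tool_rot: [0.0, 0.733, 0.68, 0.001]
contact_force: [0.4, -0.3, 6.2]
gripper_width: 0.464
grasp_force: 61.4
```

Emit:
play_rows([
  [0,0,0.03],
  [0,0,0.05],
  [0,0,0.05],
  [0,0,0.05],
  [0.03,-0.013,0],
  [0.03,-0.013,0],
  [0.03,-0.013,0],
  [0.03,-0.013,0],
], turn=[0,0,0,0,10,10,10,10])

```text
time: 4.62
tool_pos: [0.5043, 0.1875, 0.1962]
tool_rot: [-0.001, 0.454, 0.891, -0.001]
contact_force: [-0.4, 0.7, -1.5]
gripper_width: 0.461
grasp_force: 62.7
```

Emit:
play_rows([
  [0.03,-0.013,0],
  [0.03,-0.013,0],
  [0.03,-0.013,0],
  [0.03,-0.013,0],
  [0.033,-0.013,0],
  [0,0,0],
  [0,0,0],
], turn=[10,10,10,10,7.3,0,0])

```text
time: 5.5
tool_pos: [0.6561, 0.1233, 0.1961]
tool_rot: [-0.001, 0.061, 0.998, -0.0]
contact_force: [0.5, 0.4, -1.8]
gripper_width: 0.457
grasp_force: 62.7
```

```bash
python3 - <<'E'
from h import *
s,im=look("wBlue",[])
print(s["contact_force"],s["gripper_width"])
hsv=cv2.cvtColor(im,cv2.COLOR_RGB2HSV).astype(int);h,S=hsv[...,0],hsv[...,1]
print("blue",rect("wrist",(h>100)&(h<130)&(S>150),.076,s))
E
```

```text
tcp [0.6561 0.1233 0.1961] ty 83.0 t 5.5
[ 0.45537975  0.38149621 -1.83025296] 0.4565674495552963
blue [648.8 121.  121.9 100.7  -6.8]
```

View pics/wBlue.png

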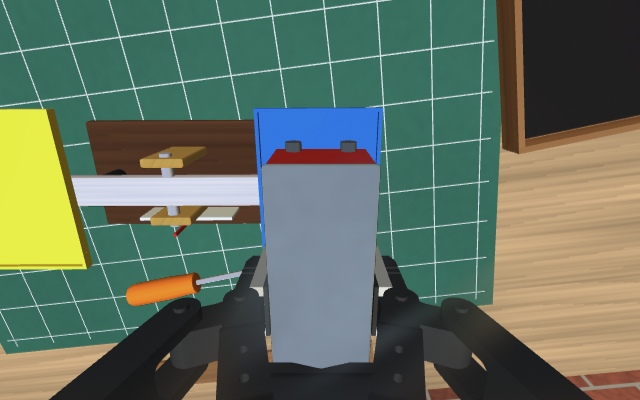

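Van A is held centred over the blue pan, and the measured force suggests about 187 g. Setting it down with the pan near its low stop.

Emit:
play_rows([
  [0.002,-0.0015,-0.04],
  [0,0,-0.03],
  [0,0,-0.02],
  [0,0,-0.012],
  [0,0,-0.012],
  [0,0,0],
  [0,0,0],
], turn=[0,0,0,0,0,0,0])

```text
time: 6.42
tool_pos: [0.6598, 0.1217, 0.0843]
tool_rot: [0.001, 0.061, 0.998, 0.0]
contact_force: [1.2, -0.1, -1.0]
gripper_width: 0.463
grasp_force: 62.7
```

Emit:
play_rows([
  [0,0,0],
  [0,0,0],
  [0,0,0],
  [0,0,0],
], turn=[0,0,0,0], hand=0.058)

```text
time: 6.92
tool_pos: [0.6592, 0.1217, 0.0835]
tool_rot: [0.0, 0.061, 0.998, 0.0]
contact_force: [-0.1, -0.6, 0.5]
gripper_width: 0.68
grasp_force: 0.0
```

Emit:
play_rows([
  [0,0,0.04],
  [0,0,0.05],
  [0,0,0.03],
  [-0.035,-0.046,0],
  [-0.036,-0.046,0],
  [-0.037,-0.046,0],
  [-0.037,-0.046,0],
  [-0.037,-0.046,0],
], turn=[0,0,0,-9,-9,-9,-8,-8])

```text
time: 7.92
tool_pos: [0.4758, -0.1095, 0.2035]
tool_rot: [0.0, 0.424, 0.905, -0.0]
contact_force: [0.7, -1.0, 0.1]
gripper_width: 0.679
grasp_force: 0.0
```

Emit:
play_rows([
  [-0.037,-0.046,0],
  [-0.037,-0.046,0],
  [-0.038,-0.046,0],
  [0,0,0],
  [0,0,0],
], turn=[-8,-8,-8,0,0], hand=0.085)

```text
time: 8.55
tool_pos: [0.3652, -0.2462, 0.2034]
tool_rot: [0.0, 0.602, 0.799, 0.0]
contact_force: [-0.4, 0.7, -0.1]
gripper_width: 0.996
grasp_force: 0.0
```

```bash
python3 - <<'E'
from h import *
s,im=look("wB",[("van_p_center",.056)])
save("scene","sc1")
g=cv2.imread("pics/sc1.png")[140:290,180:380];w=cv2.imread("pics/wB.png")
cv2.imwrite("pics/c1.png",np.hstack([cv2.resize(g,(533,400)),cv2.resize(w,None,fx=.41,fy=1)[:, :262]]))
E
```

```text
tcp [ 0.3652 -0.2462  0.2034] ty 16.0 t 8.55
van_p_center 0.88 [320. 176.] [ 364.  -247.3  121.5   41.5  -73.4]
```

View pics/c1.png

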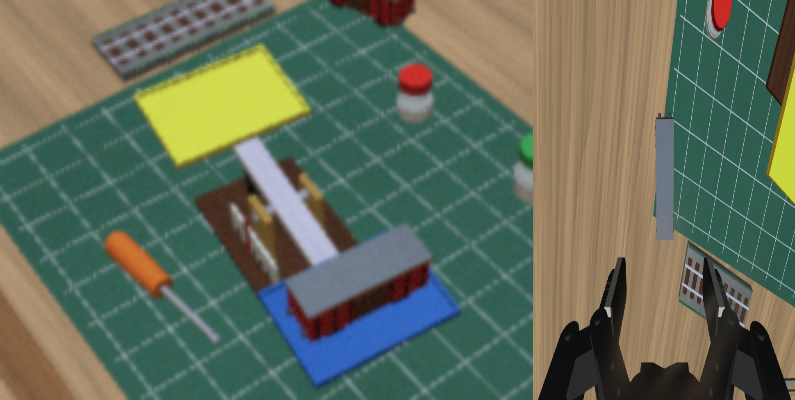

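Van A stands upright on the lowered blue pan. Van B's position matches what I measured, so I'll grasp it now.

Emit:
play_rows([
  [-0.001,-0.001,-0.05],
  [0,0,-0.05],
  [0,0,-0.05],
  [0,0,-0.034],
  [0,0,0],
  [0,0,0],
], turn=[0,0,0,0,0,0])

```text
time: 9.45
tool_pos: [0.3654, -0.2476, 0.0207]
tool_rot: [0.001, 0.601, 0.799, -0.0]
contact_force: [0.8, -0.5, 0.6]
gripper_width: 0.995
grasp_force: 0.0
```

Emit:
play_rows([
  [0,0,0],
  [0,0,0],
  [0,0,0],
  [0,0,0],
  [0,0,0],
], turn=[0,0,0,0,0], hand=0.03)

```text
time: 10.07
tool_pos: [0.3649, -0.2481, 0.0206]
tool_rot: [0.001, 0.602, 0.799, -0.0]
contact_force: [0.1, 0.4, 6.3]
gripper_width: 0.461
grasp_force: 60.9
```

```bash
python3 - <<'E'
from h import *
im=save("top","top1");hsv=cv2.cvtColor(im,cv2.COLOR_RGB2HSV).astype(int);h,s,v=hsv[...,0],hsv[...,1],hsv[...,2]
for r in trace("top","van_q_center")[:3]: print(r["p"],r["location"],rect("top",r["region"],.117))
m=np.zeros(h.shape,bool);m[140:220,245:305]=1
print("roof",rect("top",m&(h>95)&(h<135)&(s<120)&(v>60)&(v<170),.117),"pan",rect("top",m&(h>100)&(h<130)&(s>150),.063))
E
```

```text
0.67 [273.5, 175.6] [658.1 124.4 120.3  52.   -7.2]
roof [658.  127.6 118.6  40.5  -7.4] pan [658.  122.8 144.1 101.7  -6.7]
```

Emit:
play_rows([
  [0,0,0.03],
  [0,0,0.05],
  [0,0,0.05],
  [0,0,0.05],
  [0.037,0.016,0],
  [0.037,0.016,0],
  [0.037,0.016,0],
  [0.037,0.016,0],
], turn=[0,0,0,0,9.5,9.5,9.5,9.5])

```text
time: 11.18
tool_pos: [0.5128, -0.1826, 0.1986]
tool_rot: [-0.001, 0.306, 0.952, -0.0]
contact_force: [-0.1, -0.4, 0.3]
gripper_width: 0.46
grasp_force: 60.9
```

Emit:
play_rows([
  [0.038,0.016,0],
  [0.038,0.017,0],
  [0.038,0.017,0],
  [0,0,0],
  [0,0,0],
], turn=[9.5,9.5,10,0,0])

```text
time: 11.8
tool_pos: [0.6253, -0.1334, 0.1984]
tool_rot: [-0.001, 0.062, 0.998, 0.0]
contact_force: [-1.0, 0.3, -0.5]
gripper_width: 0.458
grasp_force: 60.9
```

```bash
python3 - <<'E'
from h import *
s,im=look("wYel",[])
print(s["contact_force"],s["gripper_width"])
hsv=cv2.cvtColor(im,cv2.COLOR_RGB2HSV).astype(int);h,S=hsv[...,0],hsv[...,1]
print("yel",rect("wrist",(h>20)&(h<35)&(S>150),.089,s))
E
```

```text
tcp [ 0.6253 -0.1334  0.1984] ty 82.9 t 11.8
[-0.95856858  0.33545195 -0.4989874 ] 0.4575728083945916
yel [ 617.2 -135.7  120.   100.1   -6.8]
```

Emit:
play_rows([
  [0.001,-0.0015,-0.035],
  [0,0,-0.025],
  [0,0,-0.015],
  [0,0,-0.01],
  [0,0,-0.008],
  [0,0,0],
  [0,0,0],
], turn=[0,0,0,0,0,0,0])

```text
time: 12.72
tool_pos: [0.6277, -0.1349, 0.1074]
tool_rot: [0.001, 0.061, 0.998, -0.0]
contact_force: [0.3, 0.7, 0.3]
gripper_width: 0.458
grasp_force: 61.0
```

Emit:
play_rows([
  [0,0,0],
  [0,0,0],
  [0,0,0],
  [0,0,0],
], turn=[0,0,0,0], hand=0.058)

```text
time: 13.22
tool_pos: [0.6271, -0.1348, 0.1063]
tool_rot: [0.0, 0.061, 0.998, -0.0]
contact_force: [1.0, -0.1, -0.2]
gripper_width: 0.681
grasp_force: 0.0
```

Emit:
play_rows([
  [0,0,0.03],
  [0,0,0.05],
  [0,0,0.03],
  [-0.06,-0.01,0],
  [-0.06,-0.01,0],
  [-0.04,0,0],
  [0,0,0],
  [0,0,0],
], turn=[0,0,0,0,0,0,0,0])

```text
time: 14.22
tool_pos: [0.4676, -0.1549, 0.2168]
tool_rot: [0.001, 0.061, 0.998, -0.0]
contact_force: [1.1, -0.3, -0.1]
gripper_width: 0.675
grasp_force: 0.0
```

```bash
python3 - <<'E'
from h import *
t=save("top","top2");g=save("scene","sc2")
for n in("van_p_center","van_q_center","track_center","tray_floor"):
    for r in trace("top",n)[:2]: print(n,r["p"],r["location"],rect("top",r["region"],.13))
hsv=cv2.cvtColor(t,cv2.COLOR_RGB2HSV).astype(int);h,s,v=hsv[...,0],hsv[...,1],hsv[...,2]
roof=(h>95)&(h<135)&(s<120)&(v>60)&(v<170)
for n,x0,x1,z in(("blue",250,300,.117),("yel",350,405,.142)):
    m=np.zeros(h.shape,bool);m[145:230,x0:x1]=1;print(n,rect("top",m&roof,z))
cv2.imwrite("pics/c2.png",np.hstack([cv2.resize(g[140:290,180:380,::-1],(500,375)),cv2.resize(t[140:240,240:320,::-1],(300,375))]))
cv2.imwrite("pics/c2.png",np.hstack([cv2.resize(g[140:290,180:380,::-1],(400,300)),cv2.resize(t[130:250,245:405,::-1],(400,300))]))
print(state()["time"])
E
```

```text
van_p_center 0.67 [372.5, 192.0] [ 627.2 -128.6  122.2   42.    -6.8]
van_p_center 0.46 [271.2, 178.1] [655.6 122.4 116.7  49.4  -6.5]
van_q_center 0.77 [270.8, 180.0] [656.5 124.  119.4  50.9  -7.7]
track_center 0.87 [449.1, 217.6] [ 554.9 -311.8  155.9   73.8   -1.9]
blue [658.7 127.5 120.1  40.5  -7.4]
yel [ 626.5 -127.2  112.6   36.8   -6.5]
14.525
```

View pics/c2.png

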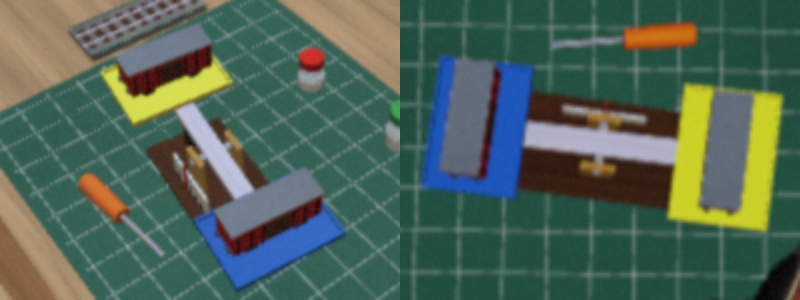

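Blue (van A) stays fully down and yellow (van B) up, both released and upright. Blue roof is at (470,118) and yellow at (728,150) in the crop. Van A is heavier, which agrees with the lift force of about 1.8 N against 0.5 N. It goes on the track.

Emit:
play_rows([
  [0.027,0.04,0],
  [0.027,0.04,0],
  [0.027,0.04,0],
  [0.027,0.04,0],
  [0.027,0.04,0],
  [0.028,0.04,0],
  [0.028,0.04,0],
  [0,0,0],
], turn=[0,0,0,0,0,0,0,0], hand=0.068)

```text
time: 15.52
tool_pos: [0.6592, 0.128, 0.2152]
tool_rot: [-0.001, 0.059, 0.998, 0.0]
contact_force: [0.7, -0.9, -0.1]
gripper_width: 0.797
grasp_force: 0.0
```

Emit:
play_rows([
  [0,0,-0.05],
  [0,0,-0.05],
  [0,0,-0.023],
  [0,0,-0.01],
  [0,0,0],
  [0,0,0],
], turn=[0,0,0,0,0,0])

```text
time: 16.27
tool_pos: [0.6598, 0.1252, 0.0859]
tool_rot: [0.002, 0.061, 0.998, 0.0]
contact_force: [0.2, -0.3, -0.4]
gripper_width: 0.797
grasp_force: 0.0
```

Emit:
play_rows([
  [0,0,0],
  [0,0,0],
  [0,0,0],
  [0,0,0],
  [0,0,0],
], turn=[0,0,0,0,0], hand=0.03)

```text
time: 16.9
tool_pos: [0.6593, 0.1251, 0.0855]
tool_rot: [0.001, 0.061, 0.998, -0.0]
contact_force: [-1.4, -0.1, 5.4]
gripper_width: 0.467
grasp_force: 60.7
```

Emit:
play_rows([
  [0,0,0.006],
  [0,0,0.006],
  [0,0,0.006],
  [0,0,0.006],
  [0,0,0.006],
  [0,0,0.02],
  [0,0,0.04],
  [0,0,0.04],
], turn=[0,0,0,0,0,0,0,0])

```text
time: 17.9
tool_pos: [0.658, 0.1253, 0.2154]
tool_rot: [0.0, 0.061, 0.998, 0.0]
contact_force: [0.7, -0.5, -1.2]
gripper_width: 0.469
grasp_force: 59.6
```

Emit:
play_rows([
  [-0.01,-0.045,0],
  [-0.01,-0.045,0],
  [-0.01,-0.045,0],
  [-0.01,-0.045,0],
  [-0.01,-0.045,0],
  [-0.01,-0.045,0],
  [-0.01,-0.045,0],
  [-0.01,-0.045,0],
], turn=[0,0,0,0,1,1,1,1])

```text
time: 18.9
tool_pos: [0.5779, -0.2363, 0.2149]
tool_rot: [0.001, 0.026, 1.0, -0.0]
contact_force: [0.5, 0.1, -2.1]
gripper_width: 0.468
grasp_force: 60.0
```

Emit:
play_rows([
  [-0.01,-0.045,0],
  [-0.01,-0.04,0],
  [-0.008,-0.03,0],
  [0,0,0],
  [0,0,0],
], turn=[1,0,0,0,0])

```text
time: 19.52
tool_pos: [0.5503, -0.3495, 0.2141]
tool_rot: [0.0, 0.017, 1.0, 0.0]
contact_force: [-0.5, 0.7, -0.7]
gripper_width: 0.461
grasp_force: 59.9
```

```bash
python3 - <<'E'
from h import *
s,im=look("wTrk",[("track_center",.012)])
g=save("scene","sc3")
w=im.copy()
for yaw in(-3,0,):
    for v in(-.04,-.013,.013,.04):
        a=np.radians(yaw);P=[np.array([.55,-.35,.012])+np.array([np.cos(a)*u-np.sin(a)*v,np.sin(a)*u+np.cos(a)*v,0]) for u in(-.1,.1)]
        cv2.line(w,*[tuple(int(x) for x in proj("wrist",p,s)) for p in P],(255,255,0) if yaw else (0,255,0),1)
cv2.imwrite("pics/c3.png",np.hstack([w[...,::-1],cv2.resize(g[100:300,170:380,::-1],(160,400))]))
E
```

```text
tcp [ 0.5503 -0.3495  0.2141] ty 88.0 t 19.525
track_center 0.68 [313. 104.] [ 489.4 -354.1   82.7   80.4   -1.9]
track_center 0.62 [513. 234.] [ 653.1 -103.5  164.8  130.7   -7.4]
```

View pics/c3.png

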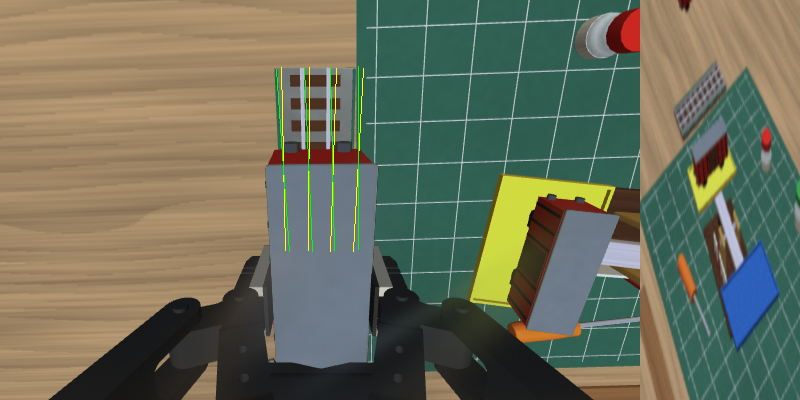

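The wrist view shows the rails at columns 303 and 328, about 5 px left of my overlay, so the track centre is at y≈-0.355 with yaw -2°. Lowering onto it.

Emit:
play_rows([
  [0,-0.005,-0.05],
  [0,0,-0.05],
  [0,0,-0.04],
  [0,0,-0.02],
  [0,0,-0.01],
  [0,0,-0.005],
  [0,0,0],
  [0,0,0],
], turn=[0,0,0,0,0,0,0,0])

```text
time: 20.68
tool_pos: [0.5509, -0.3555, 0.0399]
tool_rot: [0.001, 0.017, 1.0, -0.001]
contact_force: [-1.0, 0.5, -1.0]
gripper_width: 0.466
grasp_force: 60.4
```

Emit:
play_rows([
  [0,0,-0.002],
  [0,0,0],
], turn=[0,0])

```text
time: 20.92
tool_pos: [0.5507, -0.3554, 0.0375]
tool_rot: [0.001, 0.017, 1.0, -0.001]
contact_force: [-0.0, -0.1, 2.2]
gripper_width: 0.464
grasp_force: 60.6
```

Contact is felt, so I'll release. While moving off, I go toward B's pan.

Emit:
play_rows([
  [0,0,0],
  [0,0,0],
  [0,0,0],
  [0,0,0],
], turn=[0,0,0,0], hand=0.062)

```text
time: 21.42
tool_pos: [0.55, -0.3548, 0.0362]
tool_rot: [-0.0, 0.017, 1.0, 0.0]
contact_force: [-0.2, -0.6, 0.1]
gripper_width: 0.727
grasp_force: 0.0
```

Emit:
play_rows([
  [0,0,0.03],
  [0,0,0.05],
  [0,0,0.05],
  [0,0,0.05],
  [0.02,0.05,0],
  [0.02,0.055,0],
  [0.02,0.055,0],
  [0.016,0.055,0],
], turn=[0,0,0,0,-1,-1,-1,-2])

```text
time: 22.42
tool_pos: [0.6265, -0.138, 0.2163]
tool_rot: [0.0, 0.062, 0.998, -0.0]
contact_force: [0.8, -0.4, -0.1]
gripper_width: 0.723
grasp_force: 0.0
```

Emit:
play_rows([
  [0,0,0],
  [0,0,0],
], turn=[0,0], hand=0.068)

```text
time: 22.68
tool_pos: [0.626, -0.14, 0.2162]
tool_rot: [-0.0, 0.061, 0.998, -0.0]
contact_force: [-0.3, 0.5, -0.2]
gripper_width: 0.795
grasp_force: 0.0
```

```bash
python3 - <<'E'
from h import *
s,im=look("wYel2",[("van_p_center",.117)])
t=save("top","top3");g=save("scene","sc4")
hsv=cv2.cvtColor(t,cv2.COLOR_RGB2HSV).astype(int);h,S,v=hsv[...,0],hsv[...,1],hsv[...,2]
for n in("van_p_center","van_q_center"):
    for r in trace("top",n)[:2]:
        z=.068 if r["location"][0]>410 else .117
        print(n,r["p"],r["location"],rect("top",r["region"],z))
roof=(h>95)&(h<135)&(S>20)&(S<120)&(v>60)&(v<170);m=np.zeros(h.shape,bool);m[190:265,435:475]=1
print("roof",rect("top",cv2.morphologyEx((m&roof).astype(np.uint8),2,np.ones((3,3))),.068))
cv2.imwrite("pics/c4.png",np.hstack([cv2.resize(im[...,::-1],(320,400)),cv2.resize(t[180:270,425:480,::-1],(200,400)),cv2.resize(g[110:210,200:340,::-1],(280,400))]))
E
```

```text
tcp [ 0.626  -0.14    0.2162] ty 83.0 t 22.675
van_p_center 0.65 [318. 191.] [ 624.1 -141.9  120.5   40.8   -6.7]
van_p_center 0.62 [380.2, 205.0] [ 594.8 -151.2   54.8   12.6  -16.9]
van_p_center 0.17 [284.4, 186.0] [640.3  28.4 286.5 141.4  81.5]
van_q_center 0.59 [453.5, 226.5] [ 548.7 -349.4  118.1   55.2   -0.7]
roof [ 549.9 -356.   115.9   36.9   -1. ]
```

View pics/c4.png

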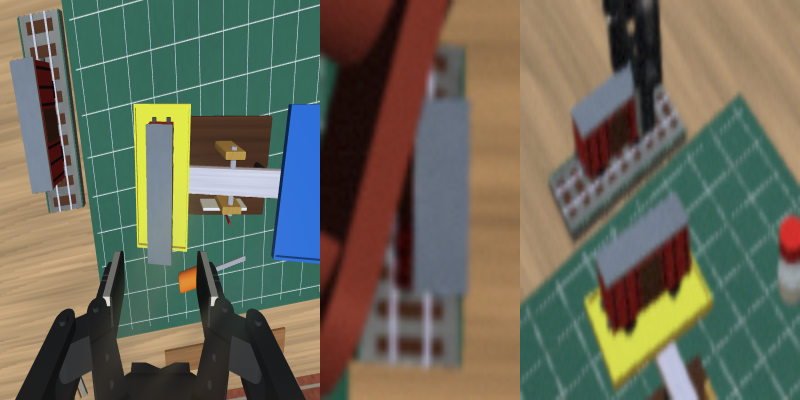

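Van A stands on the track with its roof at about (0.550, -0.356), in line. Van B is upright on the lowered yellow pan, directly under the gripper. Picking it up.

Emit:
play_rows([
  [-0.001,0,-0.05],
  [0,0,-0.05],
  [0,0,-0.022],
  [0,0,-0.009],
  [0,0,0],
  [0,0,0],
], turn=[0,0,0,0,0,0])

```text
time: 23.72
tool_pos: [0.6267, -0.1404, 0.0878]
tool_rot: [0.002, 0.061, 0.998, -0.001]
contact_force: [-0.8, -0.1, 0.1]
gripper_width: 0.798
grasp_force: 0.0
```

Emit:
play_rows([
  [0,0,0],
  [0,0,0],
  [0,0,0],
  [0,0,0],
  [0,0,0],
], turn=[0,0,0,0,0], hand=0.03)

```text
time: 24.35
tool_pos: [0.6263, -0.14, 0.0874]
tool_rot: [0.001, 0.061, 0.998, -0.0]
contact_force: [-1.3, 0.7, 5.2]
gripper_width: 0.468
grasp_force: 60.6
```

Emit:
play_rows([
  [0,0,0.006],
  [0,0,0.01],
  [0,0,0.015],
  [0,0,0.05],
  [0,0,0.05],
  [-0.003,0.05,0],
  [-0.005,0.05,0],
  [-0.005,0.05,0],
], turn=[0,0,0,0,0,1,1,1])

```text
time: 25.35
tool_pos: [0.612, 0.0115, 0.2176]
tool_rot: [0.001, 0.035, 0.999, -0.0]
contact_force: [0.3, 0.5, -1.0]
gripper_width: 0.468
grasp_force: 59.6
```

Emit:
play_rows([
  [-0.008,0.05,0],
  [-0.008,0.05,0],
  [-0.008,0.05,0],
  [-0.008,0.05,0],
  [-0.01,0.05,0],
  [-0.01,0.05,0],
  [-0.01,0.05,0],
  [0,0.02,0],
], turn=[1,1,1,1,1,1,1,2])

```text
time: 26.35
tool_pos: [0.5492, 0.3826, 0.2173]
tool_rot: [0.0, -0.046, 0.999, 0.0]
contact_force: [-0.1, -0.4, -0.7]
gripper_width: 0.464
grasp_force: 59.6
```

Emit:
play_rows([
  [0,0,0],
  [0,0,0],
], turn=[0,0])

```text
time: 26.6
tool_pos: [0.5506, 0.3789, 0.2165]
tool_rot: [0.0, -0.043, 0.999, -0.0]
contact_force: [0.2, -0.6, -0.2]
gripper_width: 0.469
grasp_force: 59.6
```

```bash
python3 - <<'E'
from h import *
s,im=look("wTray",[("tray_floor",.03)])
t=save("top","top4")
for n in("van_q_center","paint_jar","green_jar","driver"):
    for r in trace("top",n)[:1]: print(n,r["p"],r["location"])
cv2.imwrite("pics/c5.png",im[...,::-1])
E
```

```text
tcp [0.5506 0.3789 0.2165] ty 94.9 t 26.6
tray_floor 0.84 [309. 116.] [549.1 372.8 196.5 140.8   5.2]
van_q_center 0.6 [452.1, 226.0]
paint_jar 0.49 [349.7, 266.1]
green_jar 0.82 [288.4, 271.6]
driver 0.8 [346.9, 146.5]
```

View pics/c5.png

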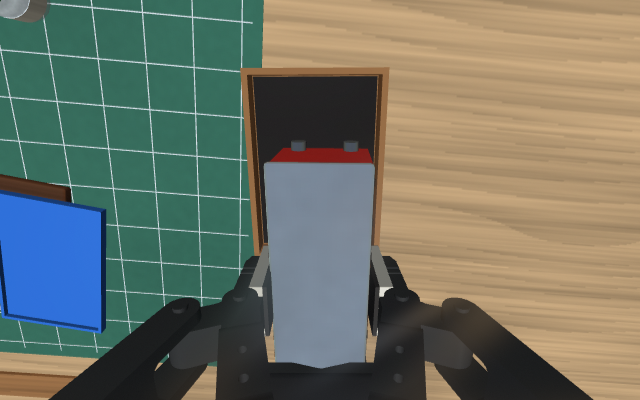

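The tray is directly below and its inner edges are visible at columns 250–383. Lowering van B with a -5 mm y correction.

Emit:
play_rows([
  [0,-0.005,-0.05],
  [0,0,-0.05],
  [0,0,-0.04],
  [0,0,-0.025],
  [0,0,-0.012],
  [0,0,-0.005],
  [0,0,0],
  [0,0,0],
], turn=[0,0,0,0,0,0,0,0])

```text
time: 27.95
tool_pos: [0.5511, 0.3757, 0.0359]
tool_rot: [0.001, -0.044, 0.999, 0.001]
contact_force: [-0.3, -0.3, -0.3]
gripper_width: 0.464
grasp_force: 59.6
```

Emit:
play_rows([
  [0,0,-0.002],
  [0,0,0],
], turn=[0,0])

```text
time: 28.2
tool_pos: [0.5506, 0.3755, 0.033]
tool_rot: [0.001, -0.044, 0.999, 0.0]
contact_force: [0.4, 0.8, 1.5]
gripper_width: 0.468
grasp_force: 59.7
```

Emit:
play_rows([
  [0,0,-0.001],
  [0,0,0],
  [0,0,0],
  [0,0,0],
], turn=[0,0,0,0], hand=0.062)

```text
time: 28.7
tool_pos: [0.5501, 0.3752, 0.0312]
tool_rot: [-0.0, -0.044, 0.999, -0.0]
contact_force: [-0.1, 0.1, -1.4]
gripper_width: 0.728
grasp_force: 0.0
```

Emit:
play_rows([
  [0,0,0.03],
  [0,0,0.05],
  [0,0,0.05],
  [0,0,0.05],
  [-0.055,0,0],
  [-0.055,0,0],
  [-0.055,0,0],
  [0,0,0],
], turn=[0,0,0,0,0,0,0,0])

```text
time: 29.7
tool_pos: [0.3819, 0.3751, 0.2107]
tool_rot: [-0.001, -0.045, 0.999, -0.0]
contact_force: [0.2, -0.2, 0.2]
gripper_width: 0.725
grasp_force: 0.0
```

```bash
python3 - <<'E'
from h import *
t=save("top","top5");g=save("scene","sc5")
for r in trace("top","van_q_center")[:3]: print(r["p"],r["location"],rect("top",r["region"],.065))
for n in("paint_jar","green_jar","driver"):
    for r in trace("top",n)[:1]: print(n,r["p"],r["location"])
cv2.imwrite("pics/c6.png",np.hstack([cv2.resize(t[130:310,140:480,::-1],(400,212)),cv2.resize(g[100:380,170:500,::-1],(400,339))[:212*1] if 0 else cv2.resize(g[100:380,170:500,::-1],(400,212))]))
E
```

```text
0.55 [452.4, 226.7] [ 551.1 -350.4  117.8   50.4   -1. ]
paint_jar 0.46 [349.7, 264.9]
green_jar 0.66 [285.8, 272.7]
driver 0.6 [347.8, 144.5]
```

View pics/c6.png

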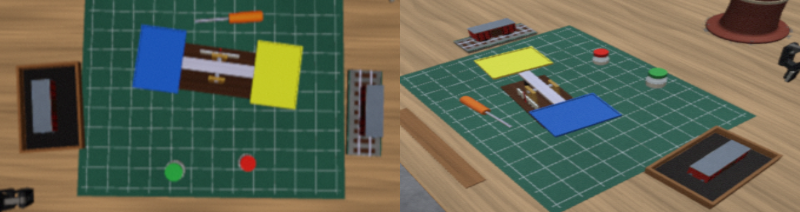

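Van B stands upright in the tray at (42,107) and van A on the track at (370,112). The bystanders have not moved and the arm is clear.

```bash
python3 -c "
from plant import *
print(job_done())"
```

```text
the job is handed in; nothing more can be done
None
```

The blue pan dropped under the van from the robot's left, so that heavier van now stands on the track rails and the lighter one in the tray, both upright; the jars and screwdriver look unmoved, and the job was handed in at about 30 s.

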